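Refit the rollers of the sample pump

ROBOT

A 6-joint arm with a two-finger parallel gripper is mounted at the origin on the work surface. World frame = base frame: x ahead of the robot, y to its left, z up, the work surface at z = 0. Lengths are in mm, angles in rad, forces in N, time in s.
With the tool pointing down it reaches from about 275 to 1000 mm from the base axis. Payload 8.4 kg.
Tool frame: the origin (TCP) lies at the very end of the fingers, on their centre line; the grasp point (between the pads) lies 19 mm behind it; z points along the fingers, y is the line along which they close (so a half turn about z gives the same grasp; the last joint's range is limited). The gripper opens to 85 mm and grips with 20 to 120 N. Pads are 22 mm wide; open, the fingers measure 114 mm over their backs; the gripper's body (76 mm by 85 mm) begins 54 mm behind the grasp point. The pads swing forward as they close: fully open they stand 13 mm farther back than shut.
Start: joints at [1.191, 0.353, 1.633, -0, 1.155, -0.002], TCP at [230.547, 580.927, 231.281] pointing down, gripper open.
Joint ranges: [-2.63, 2.63], [-0.92, 2.1], [0.06, 2.66], [-1.3, 4.44], [0, 2.69], [-3.02, 3.02]. Speed limits (rad/s): [2.22, 2.22, 2.79, 3.14, 3.14, 3.14].

INTERFACE

Orientations are given as [roll, pitch, yaw] about the fixed x, y, z axes, in that order (R = Rz(yaw) Ry(pitch) Rx(roll)).
In Python, from rig import telemetry, imaging, r gives the robot as it stands. The module is installed in compiled form; this text tells all that it offers.
- The arm moves only by the tool step_arm, never from a script. Its argument "moves" is a list of rows, each a list of 3 entries, a list of its own where there are three numbers: the turn, a rotation vector about the tool's x, y, z scaled (see below), then the shift along the tool's x, y, z scaled (see below), then the opening, from -1 (shut) to 1 (fully open). A call has 1 to 8 rows; each row is the pose to reach, as a shift and turn from the pose commanded when the call began, along the tool's axes at that moment; what a row does not reach only later rows make up. The controller multiplies each number of a shift by 200 mm and each number of a turn by 45 degrees. A row lasts 1/10 s, in which the tool goes at most 50 mm and 8.59 degrees, less where a joint would pass 70% of its speed; a pose out of reach is approached as far as the arm can. A call with a number of a shift or a turn outside -1 to 1 is refused whole. A call with a gripper value outside its range is refused whole. The fingers move at their own pace and stop on an object; "squeeze" is the grip in N (left out, the last holds). Time passes only in rows, so rows that repeat a pose let the fingers close. It gives the time, the measured TCP pose, the force, the opening and the grip force at its end, in the units of the state.
- telemetry.sense(): the state, without advancing time (a new reading comes with each control period).
- imaging.grab_frame(name): name is "scene" or "top" or "wrist"; returns the picture (384x512x3 uint8, red, green, blue); there is no depth.
- imaging.calibration(name): a dict with "fx", "fy", "cx", "cy" (pixels), "cam_to_world" (4x4, takes a point from camera to world coordinates). Camera axes: x right, y up, looking along -z (the intrinsics and any distortion apply to the point x, -y, -z); pixel columns grow to the right and rows downward; lengths in mm; the calibration is good to about 2 mm. A picture is of the moment at which its call begins: read the wrist's pose just before it. calibration takes no time and is no camera call; for the wrist camera it gives the pose at the moment of the call.
- r.sign_off(): hands the job in; it is judged then, once.
Trained networks look in the newest picture that a camera, given by its name, has taken for a name from the list of things; names that differ only in an ending like _2 or _b are one class to them, and where a whole thing is asked for, a point or a joint stands for the part that bears it (a point fixed in the world has none). Each returns a list of dicts, best first, with "conf" (0 to 1); they miss things now and then, are a little off and sometimes report something else, mostly with a low value. They report only what shows in the picture. A call takes as long as a camera call. They do not tell look-alikes from the thing itself.
- imaging.recognise(camera, name): "extent" ([left, top, width, height] in pixels, round what is visible of it).
- imaging.mark_of(camera, name): "xy" ([column, row] in pixels: a listed point, or the origin of a listed thing).
The state is a dict: "clock": time; "qpos": joint angles; "qvel": joint speeds; "joint_efforts": joint torques, N m; "eef_pos": TCP position; "tcp_rot": TCP orientation; "contact_force": force on the tool from outside, world axes, zero at the start; "wrist_torque": the same for the moment, N m; "opening": opening from 0.0 (shut) to 1.0 (fully open); "grasp_force": force on a finger pad.
Only numpy, scipy, OpenCV 4.12 (cv2) and the standard library are available. Lean on these libraries where they do the work, as an engineer would, in place of code of your own. Each camera call takes 0.05 s, during which the arm holds its last target. There are 200 camera calls.

TASK

Refit the rollers of the lab's roller pump: first switch its isolator off, then slide the yellow rotor lock fully to its locked end, and take the orange transit sleeve off its axle and leave it in the white tray. Then slide every blue roller you find on the bench onto an axle of its own, fully down so that it sits flat on the rotor (there may be fewer rollers than axles). With all of them on, slide the lock fully back to its free end and last of all switch the isolator fully on, leaving the other things on the bench as they are.

Things in the scene. Friction and masses are not known exactly. Their poses are not given: they have to be found in the camera images.
- power (a joint): isolator lever: rad, 0 = off (leaning to the isolator's -x side, towards the robot, red mark), 1.2 = on (leaning to +x, away from the robot, green mark), upright at 0.6. Starts on. Stays where it is left: only light friction, about 1 N at the ball moves it.
- power_tip (a point): centre of the red ball (diameter 26) on the isolator lever; 134 above the bench at either end of the swing and 147 upright.
- isolator: grey isolator box fixed to the bench, 110 (x) x 100 (y) x 50 high, with a black block 70 x 50 x 25 on it carrying the lever: a 10 thick rod, 75 from hinge to ball centre. Hinge axis along y, 72 above the underside, over the box's centre. Origin: centre of its underside; x points roughly away from the robot.
- lock (a joint): rotor lock slide: m, 0 = free (grip at the pump's -y end, by the green mark), 0.08 = locked (grip at the +y end, by the orange mark); end stops at both. Starts near free, up to 12 mm short of that stop. Stays where it is left; friction 1.5 N plus light damping.
- lock_top (a point): centre of the top face of the yellow lock grip, a block 28 (x) x 20 (y) x 40 high on a flat aluminium track 40 wide and 14 high on the pump's robot-side edge; this point is 109 above the bench. x and y as the pump's; the grip slides to +y to lock.
- pump: white roller pump lying rotor-up, fixed to the bench: housing 260 (x) x 220 (y) x 55 high. Origin: centre of its underside. The lock track runs along y at x = -98, the rotor axis stands at x = +30, y = 0.
- rotor: round aluminium rotor on the pump, diameter 170, 12 thick, fixed but at any angle; centre hub of diameter 36 stands 10 above its face; four axles on a circle of radius 58, 90 degrees apart. Origin: centre of its underside, 55 above the bench, z up.
- axle0 (a point): foot of axle 0: a fixed upright steel pin on the rotor, diameter 16, 40 high with its top 6 tapered to diameter 10. The point lies on the axle's centre line at the rotor's top face (67 above the bench); z up along the axle. The transit sleeve starts on this one.
- axle1 (a point): foot of axle 1: a fixed upright steel pin on the rotor, diameter 16, 40 high with its top 6 tapered to diameter 10. The point lies on the axle's centre line at the rotor's top face (67 above the bench); z up along the axle. Bare at the start.
- axle2 (a point): foot of axle 2: a fixed upright steel pin on the rotor, diameter 16, 40 high with its top 6 tapered to diameter 10. The point lies on the axle's centre line at the rotor's top face (67 above the bench); z up along the axle. Bare at the start.
- axle3 (a point): foot of axle 3: a fixed upright steel pin on the rotor, diameter 16, 40 high with its top 6 tapered to diameter 10. The point lies on the axle's centre line at the rotor's top face (67 above the bench); z up along the axle. Bare at the start.
- sleeve: orange transit sleeve, a plain tube: outer diameter 30, height 55, bore 18.5 right through, about 40 g; starts on axle 0, standing on the rotor. Origin: centre of the lower end face, z along its axis.
- tray: shallow white tray fixed to the bench, 130 (x) x 170 (y) x 22 high outside, walls and floor 4 thick. Origin: centre of its underside. Starts empty.
- roller0: blue plastic roller, a plain ring standing on its flat end on the bench: outer diameter 40, height 30, bore 18.5 right through, 55 to 115 g. Origin: centre of the lower end face, z along its axis. May be absent (None all the time). Either end may go down.
- roller1: blue plastic roller, a plain ring standing on its flat end on the bench: outer diameter 40, height 30, bore 18.5 right through, 55 to 115 g. Origin: centre of the lower end face, z along its axis. May be absent (None all the time). Either end may go down.
- roller2: blue plastic roller, a plain ring standing on its flat end on the bench: outer diameter 40, height 30, bore 18.5 right through, 55 to 115 g. Origin: centre of the lower end face, z along its axis. May be absent (None all the time). Either end may go down.
- roller3: blue plastic roller, a plain ring standing on its flat end on the bench: outer diameter 40, height 30, bore 18.5 right through, 55 to 115 g. Origin: centre of the lower end face, z along its axis. May be absent (None all the time). Either end may go down.
- vial: small clear vial with white cap among the rollers, diameter 24, 45 high. Bystander, loose: leave it alone. Origin: centre of its underside.
- wash: White bottle, blue label, diameter 72, 170 high. Bystander, loose: leave it alone. Origin: centre of its underside.
- gloves: Blue glove box, 130 x 240 x 70 high. Bystander, loose: leave it alone. Origin: centre of its underside.
- marker: Black marker pen with a blue cap, lying along its x, 130 long, 12 thick. Bystander, loose: leave it alone. Origin: centre of its underside.
Things that resemble listed ones, but are neither listed nor needed, are in the scene too. What is shaped like the tray but black is not meant.

How it is judged (in metres and radians):
On the way, in this order (a step that is already met when the one before it is completed fails the run):
1. isolator off (value of joint power below 0.1 rad), for 0.2 s.
2. rotor lock slid to the locked end, isolator off (value of joint power below 0.1 rad and value of joint lock above 0.076 m), for 0.2 s.
3. transit sleeve let go in the tray, rotor still locked and isolator off (all of step 2 and x of sleeve in the frame of tray between -0.061 and 0.061 m and y of sleeve in the frame of tray between -0.081 and 0.081 m and z of sleeve in the frame of tray below 0.022 m and linear speed of sleeve below 0.02 m/s and contact force between the fingers and sleeve below 0.1 N), for 0.2 s.
4. every roller present fully down on an axle of its own and let go, rotor still locked and isolator off (all of step 2 and ((horizontal distance between roller0 and axle0 below 0.003 m and z of roller0 in the frame of axle0 below 0.003 m) or (horizontal distance between roller0 and axle1 below 0.003 m and z of roller0 in the frame of axle1 below 0.003 m) or (horizontal distance between roller0 and axle2 below 0.003 m and z of roller0 in the frame of axle2 below 0.003 m) or (horizontal distance between roller0 and axle3 below 0.003 m and z of roller0 in the frame of axle3 below 0.003 m)) and angle between each of roller0, roller1, roller2, roller3's own z axis and vertical below 0.08 rad and linear speed of each of roller0, roller1, roller2, roller3 below 0.02 m/s and contact force between the fingers and roller0 below 0.1 N and ((horizontal distance between roller1 and axle0 below 0.003 m and z of roller1 in the frame of axle0 below 0.003 m) or (horizontal distance between roller1 and axle1 below 0.003 m and z of roller1 in the frame of axle1 below 0.003 m) or (horizontal distance between roller1 and axle2 below 0.003 m and z of roller1 in the frame of axle2 below 0.003 m) or (horizontal distance between roller1 and axle3 below 0.003 m and z of roller1 in the frame of axle3 below 0.003 m)) and contact force between the fingers and roller1 below 0.1 N and ((horizontal distance between roller2 and axle0 below 0.003 m and z of roller2 in the frame of axle0 below 0.003 m) or (horizontal distance between roller2 and axle1 below 0.003 m and z of roller2 in the frame of axle1 below 0.003 m) or (horizontal distance between roller2 and axle2 below 0.003 m and z of roller2 in the frame of axle2 below 0.003 m) or (horizontal distance between roller2 and axle3 below 0.003 m and z of roller2 in the frame of axle3 below 0.003 m)) and contact force between the fingers and roller2 below 0.1 N and ((horizontal distance between roller3 and axle0 below 0.003 m and z of roller3 in the frame of axle0 below 0.003 m) or (horizontal distance between roller3 and axle1 below 0.003 m and z of roller3 in the frame of axle1 below 0.003 m) or (horizontal distance between roller3 and axle2 below 0.003 m and z of roller3 in the frame of axle2 below 0.003 m) or (horizontal distance between roller3 and axle3 below 0.003 m and z of roller3 in the frame of axle3 below 0.003 m)) and contact force between the fingers and roller3 below 0.1 N), for 0.2 s.
5. rotor lock slid back to the free end, isolator still off (value of joint power below 0.1 rad and value of joint lock below 0.004 m), for 0.2 s.
6. isolator on (value of joint power above 1.1 rad), for 0.2 s.
At the end, for the whole second after the job is handed in: Isolator above 1.1 rad (on); lock within 4 mm of its free stop; sleeve inside the tray, below its rim; every roller present on an axle of its own, within 3 mm of its centre line and of the rotor face, tilted under 0.08 rad; all released and at rest (value of joint power above 1.1 rad and value of joint lock below 0.004 m and x of sleeve in the frame of tray between -0.061 and 0.061 m and y of sleeve in the frame of tray between -0.081 and 0.081 m and z of sleeve in the frame of tray below 0.022 m and linear speed of each of sleeve, roller0, roller1, roller2, roller3 below 0.02 m/s and contact force between the fingers and sleeve below 0.1 N and ((horizontal distance between roller0 and axle0 below 0.003 m and z of roller0 in the frame of axle0 below 0.003 m) or (horizontal distance between roller0 and axle1 below 0.003 m and z of roller0 in the frame of axle1 below 0.003 m) or (horizontal distance between roller0 and axle2 below 0.003 m and z of roller0 in the frame of axle2 below 0.003 m) or (horizontal distance between roller0 and axle3 below 0.003 m and z of roller0 in the frame of axle3 below 0.003 m)) and angle between each of roller0, roller1, roller2, roller3's own z axis and vertical below 0.08 rad and contact force between the fingers and roller0 below 0.1 N and ((horizontal distance between roller1 and axle0 below 0.003 m and z of roller1 in the frame of axle0 below 0.003 m) or (horizontal distance between roller1 and axle1 below 0.003 m and z of roller1 in the frame of axle1 below 0.003 m) or (horizontal distance between roller1 and axle2 below 0.003 m and z of roller1 in the frame of axle2 below 0.003 m) or (horizontal distance between roller1 and axle3 below 0.003 m and z of roller1 in the frame of axle3 below 0.003 m)) and contact force between the fingers and roller1 below 0.1 N and ((horizontal distance between roller2 and axle0 below 0.003 m and z of roller2 in the frame of axle0 below 0.003 m) or (horizontal distance between roller2 and axle1 below 0.003 m and z of roller2 in the frame of axle1 below 0.003 m) or (horizontal distance between roller2 and axle2 below 0.003 m and z of roller2 in the frame of axle2 below 0.003 m) or (horizontal distance between roller2 and axle3 below 0.003 m and z of roller2 in the frame of axle3 below 0.003 m)) and contact force between the fingers and roller2 below 0.1 N and ((horizontal distance between roller3 and axle0 below 0.003 m and z of roller3 in the frame of axle0 below 0.003 m) or (horizontal distance between roller3 and axle1 below 0.003 m and z of roller3 in the frame of axle1 below 0.003 m) or (horizontal distance between roller3 and axle2 below 0.003 m and z of roller3 in the frame of axle2 below 0.003 m) or (horizontal distance between roller3 and axle3 below 0.003 m and z of roller3 in the frame of axle3 below 0.003 m)) and contact force between the fingers and roller3 below 0.1 N); the robot touches nothing.
It fails at once if a bystander was pushed more than 40 mm away or tipped over (distance of any of vial, wash, gloves, marker from where it was at the start of the episode above 0.04 m or angle between any of vial, wash, gloves's own z axis and vertical above 0.6 rad).
Of roller0, roller1, roller2, roller3 only 2 to 4 are there at a start; the rules pass over those that are not, and their reading is None.
At some moment in a run one of roller0, roller1, roller2, roller3 may be knocked a few centimetres aside while the robot is not near it.
It also fails if it takes over 210 s, if anything falls off the work surface, if the arm or the gripper's body presses on something with over 40 N, if the wrist force passes 120 N, or if a joint passes its speed limit or range.

## Working session

There is one attempt and no reset: what is moved stays moved. The work goes in short steps, Python scripts to look and compute and a tool call to move; the robot and the scene stay as the last step left them, time stands still between calls to the robot, and variables do not carry over. Pictures are saved under pics/ and viewed, at most 14 in all, crops included, and the job is handed in when it is done.

Besides the shell and the picture viewer there is one more tool, called after "Emit:" in YAML: its name, and indented under it one key for each argument. step_arm: Moves the arm, as the interface text tells. Its arguments: {"type":"object","properties":{"moves":{"type":"array"},"squeeze":{"type":"number"}},"required":["moves"]}

```bash
mkdir -p pics; cat > h.py <<'E'
import numpy as np, cv2
from rig import telemetry, imaging, r
from scipy.spatial.transform import Rotation as R
def grab(c,f=None):
    im=imaging.grab_frame(c)
    if f: cv2.imwrite('pics/'+f,im[:,:,::-1])
    return im
def ray(cal,uv):
    M=np.array(cal['cam_to_world']); d=np.array([(uv[0]-cal['cx'])/cal['fx'],-(uv[1]-cal['cy'])/cal['fy'],-1.])
    return M[:3,3],M[:3,:3]@d
def at(cal,uv,z):
    o,d=ray(cal,uv); return (o+d*(z-o[2])/d[2]).round(1)
def proj(cal,p):
    M=np.array(cal['cam_to_world']); c=M[:3,:3].T@(np.array(p)-M[:3,3])
    return np.array([cal['cx']+cal['fx']*c[0]/-c[2],cal['cy']-cal['fy']*c[1]/-c[2]]).round(1)
def st():
    s=telemetry.sense(); print({k:np.round(s[k],3).tolist() for k in('clock','eef_pos','tcp_rot','contact_force','opening','grasp_force','qpos')}); return s
E
python3 - <<'E'
from h import *
st()
for c in('scene','top','wrist'):
    grab(c,c+'0.png'); k=imaging.calibration(c); print(c,k['fx'],k['cx'],k['cy'],{x:v for x,v in k.items() if x not in('fx','fy','cx','cy','cam_to_world')},np.round(k['cam_to_world'],2).tolist())
k=imaging.calibration('top')
Z=dict(power_tip=134,lock_top=109,pump=0,rotor=55,axle0=67,axle1=67,sleeve=67,tray=0,isolator=0,roller0=0,vial=0,wash=0,gloves=0,marker=0)
for n,z in Z.items():
    print(n,[(np.round(d['xy']).tolist(),round(d['conf'],2),at(k,d['xy'],z)[:2].tolist()) for d in imaging.mark_of('top',n)[:7]])
E
```

```text
{'clock': 0.0, 'eef_pos': [230.359, 580.488, 230.57], 'tcp_rot': [-3.14, -0.0, 2.764], 'contact_force': [0.112, -0.21, 0.288], 'opening': 1.005, 'grasp_force': 0.0, 'qpos': [1.191, 0.354, 1.634, 0.0, 1.155, -0.002]}
scene 388.6869314506517 263.6664780886882 189.9361322057377 {} [[0.83, -0.46, 0.31, 848.22], [0.56, 0.69, -0.46, -372.13], [-0.01, 0.56, 0.83, 1021.27], [0.0, 0.0, 0.0, 1.0]]
top 441.92279142897326 249.11921889759074 185.09096713820873 {} [[0.01, 0.99, -0.15, 232.79], [-1.0, 0.01, -0.01, 121.21], [-0.01, 0.15, 0.99, 1679.38], [0.0, 0.0, 0.0, 1.0]]
wrist 304.29080494481934 253.46405428049044 190.28462821342688 {} [[0.37, -0.88, -0.29, 155.32], [0.93, 0.35, 0.12, 610.72], [-0.0, -0.31, 0.95, 373.54], [0.0, 0.0, 0.0, 1.0]]
power_tip [([201.0, 189.0], 0.5, [456.5, 303.0]), ([265.0, 158.0], 0.38, [573.3, 77.4])]
lock_top [([291.0, 195.0], 0.61, [442.9, -17.9])]
pump [([279.0, 175.0], 0.7, [535.0, 20.2])]
rotor [([204.0, 159.0], 0.71, [582.7, 305.7]), ([278.0, 166.0], 0.61, [559.7, 28.6])]
axle0 [([289.0, 164.0], 0.97, [562.5, -13.8]), ([266.0, 158.0], 0.96, [585.8, 73.2]), ([280.0, 144.0], 0.87, [640.9, 19.1]), ([271.0, 174.0], 0.61, [525.0, 54.2])]
axle1 [([289.0, 164.0], 0.97, [562.5, -13.8]), ([266.0, 158.0], 0.96, [585.8, 73.2]), ([280.0, 144.0], 0.87, [640.9, 19.1]), ([271.0, 174.0], 0.61, [525.0, 54.2])]
sleeve [([280.0, 141.0], 0.58, [653.2, 18.7]), ([280.0, 148.0], 0.51, [624.4, 18.4])]
tray [([203.0, 160.0], 0.95, [589.4, 315.7])]
isolator [([206.0, 201.0], 0.64, [431.6, 297.7])]
roller0 [([357.0, 214.0], 0.66, [386.1, -277.0]), ([353.0, 175.0], 0.63, [535.8, -266.0]), ([204.0, 161.0], 0.17, [586.6, 310.6])]
vial [([366.0, 192.0], 0.63, [470.0, -313.5])]
wash [([231.0, 120.0], 0.8, [752.0, 209.0])]
gloves [([124.0, 196.0], 0.81, [449.4, 615.9]), ([231.0, 121.0], 0.56, [748.8, 209.3]), ([292.0, 164.0], 0.55, [576.2, -29.5])]
marker [([358.0, 145.0], 0.66, [656.2, -289.6])]
```

```bash
python3 - <<'E'
import cv2
a=cv2.imread('pics/top0.png')
cv2.imwrite('pics/top0c.png',cv2.resize(a[80:270,100:400],(800,507),interpolation=cv2.INTER_CUBIC))
E
```

```text
(no output)
```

View pics/scene0.png

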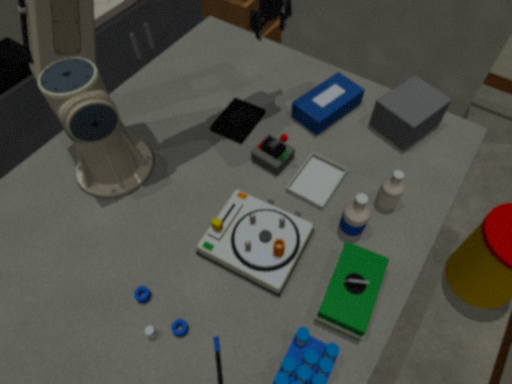

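View pics/top0c.png

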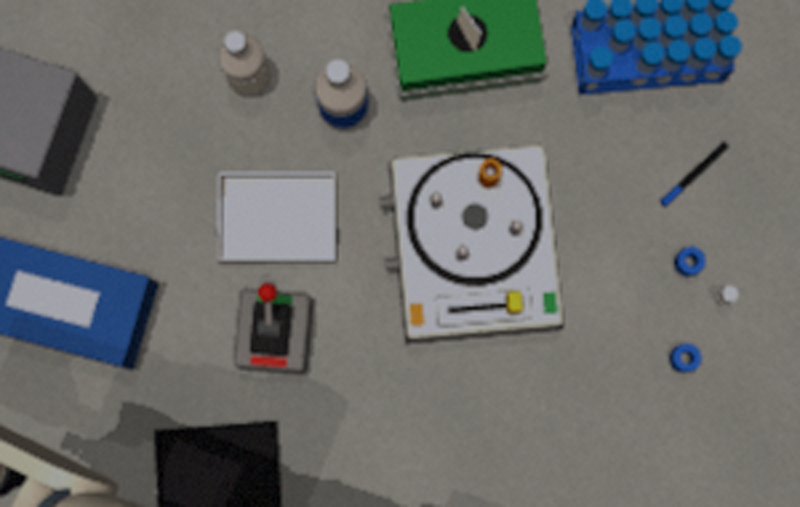

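Emit:
step_arm:
  moves:
    - [[0,0,0.75],[-1,-0.7,-0.17],1]
    - [[0,0,0.75],[-1,-0.7,-0.17],1]
    - [[0,0,0.75],[-1,-0.7,-0.17],1]
    - [[0,0,0.75],[-1,-0.7,-0.17],1]
    - [[0,0,0.75],[-1,-0.7,-0.17],1]
    - [[0,0,0.75],[-1,-0.7,-0.17],1]

```text
clock: 1.45
eef_pos: [367.4, 373.4, 266.4]
tcp_rot: [3.14, 0.001, 2.171]
contact_force: [-0.1, 1.1, -1.1]
opening: 1.002
grasp_force: 0.0
```

Emit:
step_arm:
  moves:
    - [[0,0,0.77],[-1,0,-0.17],1]
    - [[0,0,0.77],[-1,0,-0.17],1]
    - [[0,0,0.77],[-1,0,-0.17],1]
    - [[0,0,0.77],[-1,0,-0.17],1]
    - [[0,0,0.77],[-1,0,-0.17],1]
    - [[0,0,0.77],[-1,0,-0.17],-1]
    - [[0,0,0.77],[-1,0,-0.17],-1]

```text
clock: 2.15
eef_pos: [477.7, 213.3, 298.9]
tcp_rot: [-3.141, -0.0, 1.572]
contact_force: [-0.9, 0.3, -0.1]
opening: 0.689
grasp_force: 0.0
```

```bash
python3 - <<'E'
from h import *
st()
grab('wrist','w1.png'); k=imaging.calibration('wrist')
Z=dict(power_tip=134,lock_top=109,pump=0,rotor=55,axle0=67,sleeve=67,tray=0,isolator=0,roller0=0)
for n,z in Z.items():
    print(n,[(np.round(d['xy'],1).tolist(),round(d['conf'],2),at(k,d['xy'],z)[:2].tolist()) for d in imaging.mark_of('wrist',n)[:5]])
E
```

```text
{'clock': 2.15, 'eef_pos': [477.736, 213.255, 298.927], 'tcp_rot': [-3.141, -0.0, 1.572], 'contact_force': [-0.909, 0.279, -0.118], 'opening': 0.689, 'grasp_force': 0.0, 'qpos': [0.417, 0.132, 1.769, 0.001, 1.241, 0.416]}
power_tip [([235.7, 72.5], 0.79, [459.9, 310.1])]
lock_top [([237.0, 337.5], 0.62, [454.7, -27.1])]
pump []
rotor [([319.5, 279.1], 0.85, [574.8, 29.1]), ([442.0, 144.4], 0.44, [717.0, 229.1])]
axle0 [([289.5, 271.3], 0.85, [528.3, 50.1]), ([359.0, 296.2], 0.71, [631.5, 8.3]), ([306.0, 314.3], 0.67, [555.8, -24.0]), ([339.5, 249.2], 0.56, [596.1, 85.5])]
sleeve []
tray [([52.2, 12.8], 0.95, [218.3, 388.2]), ([330.1, 76.3], 0.61, [580.9, 312.5])]
isolator [([208.3, 78.0], 0.69, [415.1, 310.0])]
roller0 []
```

View pics/w1.png

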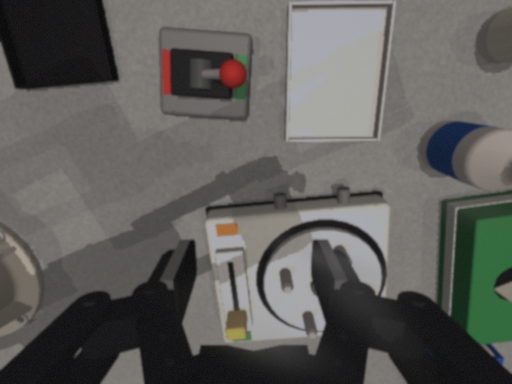

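Emit:
step_arm:
  moves:
    - [[0,0,0],[0.475,0.16,0.2],-1]
    - [[0,0,0],[0.475,0.16,0.2],-1]
    - [[0,0,0],[0.475,0.16,0.2],-1]
    - [[0,0,0],[0.475,0.16,0.2],-1]
    - [[0,0,0],[0.475,0.16,0.88],-1]
    - [[0,0,0],[0.475,0.16,0.88],-1]
    - [[0,0,0],[0.475,0.16,0.88],-1]
    - [[0,0,0],[0.475,0.16,0.88],-1]

```text
clock: 3.45
eef_pos: [507.4, 304.5, 119.5]
tcp_rot: [-3.135, 0.004, 1.569]
contact_force: [-1.2, -1.0, -1.2]
opening: 0.003
grasp_force: 0.0
```

Emit:
step_arm:
  moves:
    - [[0,0,0],[0,-0.1,0],-1]
    - [[0,0,0],[0,-0.2,0],-1]
    - [[0,0,0],[0,-0.3,0],-1]
    - [[0,0,0],[0,-0.4,0],-1]
    - [[0,0,0],[0,-0.48,0],-1]
    - [[0,0,0],[0,-0.52,0],-1]
    - [[0,0,0],[0,-0.52,0],-1]

```text
clock: 4.15
eef_pos: [406.1, 307.5, 124.4]
tcp_rot: [3.141, -0.001, 1.57]
contact_force: [0.0, -0.3, -0.4]
opening: 0.002
grasp_force: 0.0
```

Emit:
step_arm:
  moves:
    - [[0,0,0],[0,-0.03,0],-1]
    - [[0,0,0],[0,-0.05,0],-1]
    - [[0,0,0],[0,-0.07,0],-1]
    - [[0,0,0],[0,-0.07,0],-1]

```text
clock: 4.55
eef_pos: [399.7, 309.1, 125.3]
tcp_rot: [3.128, -0.004, 1.572]
contact_force: [25.9, -7.2, -2.4]
opening: 0.003
grasp_force: 12.4
```

```bash
python3 - <<'E'
from h import *
grab('wrist'); k=imaging.calibration('wrist')
print([(np.round(d['xy'],1).tolist(),round(d['conf'],2),at(k,d['xy'],134)[:2].tolist()) for d in imaging.mark_of('wrist','power_tip')[:5]])
grab('scene'); k=imaging.calibration('scene')
print([(np.round(d['xy'],1).tolist(),round(d['conf'],2),at(k,d['xy'],134)[:2].tolist()) for d in imaging.mark_of('scene','power_tip')[:5]])
E
```

```text
[([206.4, 252.3], 0.56, [375.6, 313.3])]
[([261.8, 127.5], 0.52, [379.1, 305.4]), ([213.3, 220.7], 0.37, [457.1, -36.2])]
```

Emit:
step_arm:
  moves:
    - [[0,0,0],[0,0.1,0],-1]
    - [[0,0,0],[0,0.1,-0.9],-1]
    - [[0,0,0],[0,0.1,-0.9],-1]
    - [[0,0,0],[-0.2,0.2,-0.9],-1]
    - [[0,0,0],[-0.5,0.4,-0.9],-1]
    - [[0,0,0],[-0.9,0.6,-0.9],-1]
    - [[0,0,0],[-1,0.6,-0.9],-1]
    - [[0,0,0],[-1,0.6,-0.9],-1]

```text
clock: 5.55
eef_pos: [511.3, 109.3, 303.3]
tcp_rot: [3.141, -0.0, 1.57]
contact_force: [0.1, 0.7, -0.1]
opening: 0.001
grasp_force: 0.0
```

Emit:
step_arm:
  moves:
    - [[0,0,0],[-0.2,0.1,0],-1]
    - [[0,0,0],[-0.2,0.1,0],-1]
    - [[0,0,0],[-0.2,0.1,0],-1]

```text
clock: 5.85
eef_pos: [530.8, 70.2, 302.5]
tcp_rot: [-3.141, -0.0, 1.567]
contact_force: [-0.0, 0.7, 0.8]
opening: 0.003
grasp_force: 0.0
```

```bash
python3 - <<'E'
from h import *
st()
grab('wrist','w2.png'); k=imaging.calibration('wrist')
Z=dict(lock_top=109,pump=0,rotor=55,axle0=67,sleeve=67,tray=0,isolator=0,roller0=0)
for n,z in Z.items():
    print(n,[(np.round(d['xy'],1).tolist(),round(d['conf'],2),at(k,d['xy'],z)[:2].tolist()) for d in imaging.mark_of('wrist',n)[:5]])
E
```

```text
{'clock': 5.85, 'eef_pos': [530.817, 70.178, 302.51], 'tcp_rot': [-3.141, -0.0, 1.567], 'contact_force': [-0.035, 0.681, 0.763], 'opening': 0.003, 'grasp_force': 0.0, 'qpos': [0.128, 0.15, 1.74, 0.0, 1.253, 0.132]}
lock_top [([190.4, 241.5], 0.6, [451.9, -24.9])]
pump []
rotor [([285.1, 183.1], 0.74, [572.0, 33.7]), ([248.9, 336.7], 0.58, [521.8, -223.4])]
axle0 [([271.9, 228.1], 0.92, [554.6, -26.8]), ([246.7, 173.6], 0.87, [520.9, 50.1]), ([306.0, 144.3], 0.74, [595.2, 87.8]), ([328.0, 202.7], 0.72, [628.4, 10.1])]
sleeve [([330.6, 199.3], 0.92, [631.5, 14.9])]
tray []
isolator []
roller0 [([177.5, 330.5], 0.59, [391.2, -262.0]), ([248.5, 340.7], 0.54, [519.8, -285.4])]
```

View pics/w2.png

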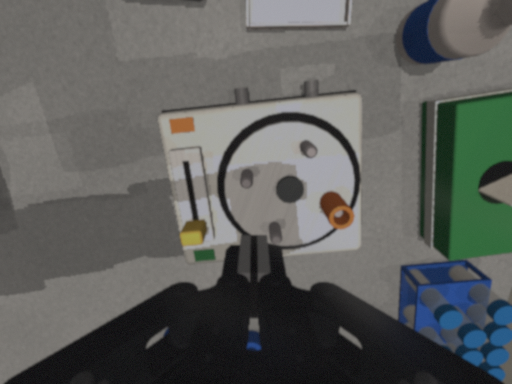

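Emit:
step_arm:
  moves:
    - [[0,0,0],[-0.635,-0.38,0.2],-1]
    - [[0,0,0],[-0.635,-0.38,0.2],-1]
    - [[0,0,0],[-0.635,-0.38,0.2],-1]
    - [[0,0,0],[-0.635,-0.38,0.75],-1]
    - [[0,0,0],[-0.635,-0.38,0.75],-1]
    - [[0,0,0],[-0.635,-0.38,0.75],-1]
    - [[0,0,0],[-0.635,-0.38,0.75],-1]

```text
clock: 7.0
eef_pos: [453.6, -55.4, 151.9]
tcp_rot: [-3.138, -0.0, 1.57]
contact_force: [0.1, -0.4, 0.3]
opening: -0.0
grasp_force: 0.0
```

```bash
python3 - <<'E'
from h import *
st()
grab('wrist','w3.png'); k=imaging.calibration('wrist')
print([(np.round(d['xy'],1).tolist(),round(d['conf'],2),at(k,d['xy'],109)[:2].tolist()) for d in imaging.mark_of('wrist','lock_top')[:5]])
E
```

```text
{'clock': 7.0, 'eef_pos': [453.56, -55.439, 151.949], 'tcp_rot': [-3.138, -0.0, 1.57], 'contact_force': [0.118, -0.357, 0.275], 'opening': -0.0, 'grasp_force': 0.0, 'qpos': [-0.125, 0.196, 2.055, 0.0, 0.894, -0.124]}
[([250.6, 170.9], 0.96, [452.6, -23.5])]
```

View pics/w3.png

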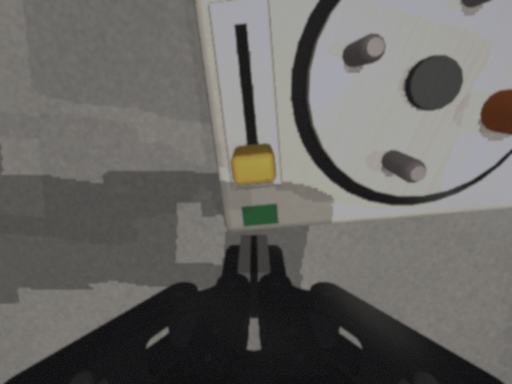

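Emit:
step_arm:
  moves:
    - [[0,0,0],[0,0,0.2],-1]
    - [[0,0,0],[0,0,0.355],-1]
    - [[0,0,0],[0,0,0.355],-1]
    - [[0,0,0],[0.1,-0.01,0.355],-1]
    - [[0,0,0],[0.2,-0.02,0.355],-1]
    - [[0,0,0],[0.3,-0.03,0.355],-1]
    - [[0,0,0],[0.38,-0.038,0.355],-1]
    - [[0,0,0],[0.42,-0.042,0.355],-1]

```text
clock: 7.9
eef_pos: [448.2, 29.4, 84.5]
tcp_rot: [3.138, -0.0, 1.571]
contact_force: [-0.5, -1.9, 1.4]
opening: 0.002
grasp_force: 0.9
```

Emit:
step_arm:
  moves:
    - [[0,0,0],[0.02,-0.002,0],-1]
    - [[0,0,0],[0.04,-0.004,0],-1]
    - [[0,0,0],[0.05,-0.005,0],-1]
    - [[0,0,0],[0.05,-0.005,0],-1]

```text
clock: 8.3
eef_pos: [446.8, 36.0, 83.2]
tcp_rot: [3.139, 0.004, 1.572]
contact_force: [0.1, -20.4, 11.6]
opening: -0.003
grasp_force: 10.0
```

Emit:
step_arm:
  moves:
    - [[0,0,0],[-0.06,0,0],-1]
    - [[0,0,0],[-0.06,0,-0.5],-1]
    - [[0,0,0],[-0.06,0,-0.5],-1]
    - [[0,0,0],[-0.1,0.4,-0.55],1]
    - [[0,0,0],[-0.125,0.91,-0.55],1]
    - [[0,0,0],[-0.125,0.91,-0.55],1]
    - [[0,0,0],[-0.125,0.91,-0.55],1]
    - [[0,0,0],[-0.125,0.91,-0.55],1]

```text
clock: 9.1
eef_pos: [631.0, 12.2, 192.0]
tcp_rot: [3.139, -0.0, 1.569]
contact_force: [0.7, -0.1, -0.0]
opening: 0.846
grasp_force: 0.0
```

```bash
python3 - <<'E'
from h import *
st()
grab('wrist','w4.png'); k=imaging.calibration('wrist')
for n,z in dict(lock_top=109,rotor=55,axle0=67,sleeve=67).items():
    print(n,[(np.round(d['xy'],1).tolist(),round(d['conf'],2),at(k,d['xy'],z)[:2].tolist()) for d in imaging.mark_of('wrist',n)[:5]])
E
```

```text
{'clock': 9.1, 'eef_pos': [631.049, 12.243, 191.956], 'tcp_rot': [3.139, -0.0, 1.569], 'contact_force': [0.7, -0.121, -0.02], 'opening': 0.846, 'grasp_force': 0.0, 'qpos': [0.017, 0.399, 1.658, 0.0, 1.082, 0.019]}
lock_top [([2.2, 141.3], 0.82, [441.9, 57.5])]
rotor [([197.5, 160.7], 0.7, [575.4, 30.6])]
axle0 [([130.2, 143.5], 0.97, [519.3, 48.8]), ([177.7, 222.6], 0.97, [555.1, -27.1]), ([256.1, 188.2], 0.65, [630.1, 7.3]), ([210.8, 100.4], 0.56, [591.9, 85.1])]
sleeve [([254.7, 183.0], 0.91, [628.8, 12.3])]
```

View pics/w4.png

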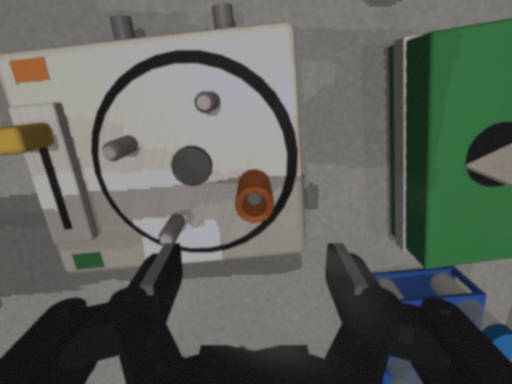

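Emit:
step_arm:
  moves:
    - [[0,0,0],[-0.005,-0.01,0.25],1]
    - [[0,0,0],[-0.005,-0.01,0.48],1]
    - [[0,0,0],[-0.005,-0.01,0.48],1]
    - [[0,0,0],[-0.005,-0.01,0.48],1]
    - [[0,0,0],[-0.005,-0.01,0.48],-0.8]
    - [[0,0,0],[-0.005,-0.01,0.48],-0.8]
    - [[0,0,0],[-0.005,-0.01,0.48],-1]
    - [[0,0,0],[-0.005,-0.01,0.48],-1]
  squeeze: 30

```text
clock: 10.15
eef_pos: [629.9, 12.2, 98.6]
tcp_rot: [3.131, -0.0, 1.57]
contact_force: [4.2, -0.4, 1.1]
opening: 0.348
grasp_force: 29.7
```

Emit:
step_arm:
  moves:
    - [[0,0,0],[0,0,0],-1]
    - [[0,0,0],[0,0,0],-1]
    - [[0,0,0],[0,0,0],-1]
    - [[0,0,0],[0,0,0],-1]

```text
clock: 10.55
eef_pos: [629.8, 12.2, 98.6]
tcp_rot: [3.132, -0.0, 1.57]
contact_force: [7.8, -0.2, 3.6]
opening: 0.347
grasp_force: 29.8
```

Emit:
step_arm:
  moves:
    - [[0,0,0],[0,0,-0.1],-1]
    - [[0,0,0],[0,0,-0.25],-1]
    - [[0,0,0],[0,0,-0.45],-1]
    - [[0,0,0],[0.1,0,-0.5],-1]
    - [[0,0,0],[0.5,-0.1,-0.5],-1]
    - [[0,0,0],[1,-0.23,-0.5],-1]
    - [[0,0,0],[1,-0.23,-0.5],-1]
    - [[0,0,0],[1,-0.23,-0.5],-1]

```text
clock: 11.35
eef_pos: [578.4, 214.8, 196.6]
tcp_rot: [3.141, -0.001, 1.571]
contact_force: [1.1, -0.9, -0.2]
opening: 0.348
grasp_force: 31.5
```

```bash
python3 - <<'E'
from h import *
st()
grab('wrist','w5.png'); k=imaging.calibration('wrist')
for n,z in dict(sleeve=120,tray=0,roller0=0).items():
    print(n,[(np.round(d['xy'],1).tolist(),round(d['conf'],2),at(k,d['xy'],z)[:2].tolist()) for d in imaging.mark_of('wrist',n)[:5]])
E
```

```text
{'clock': 11.35, 'eef_pos': [578.439, 214.79, 196.59], 'tcp_rot': [3.141, -0.001, 1.571], 'contact_force': [1.131, -0.866, -0.198], 'opening': 0.348, 'grasp_force': 31.512, 'qpos': [0.353, 0.374, 1.685, 0.001, 1.082, 0.353]}
sleeve [([257.9, 226.7], 0.65, [580.4, 197.4])]
tray [([258.1, 73.0], 0.69, [581.6, 317.2]), ([116.5, 351.0], 0.36, [383.4, -50.9])]
roller0 []
```

Emit:
step_arm:
  moves:
    - [[0,0,0],[0.5,0.02,0.1],-1]
    - [[0,0,0],[0.5,0.02,0.1],-1]
    - [[0,0,0],[0.5,0.02,0.4],-1]
    - [[0,0,0],[0.5,0.02,0.6],-1]
    - [[0,0,0],[0.5,0.02,0.74],-1]
    - [[0,0,0],[0.5,0.02,0.77],-1]
    - [[0,0,0],[0.5,0.02,0.785],-1]
    - [[0,0,0],[0.5,0.02,0.79],-1]

```text
clock: 12.35
eef_pos: [585.0, 312.0, 39.4]
tcp_rot: [3.139, -0.001, 1.569]
contact_force: [0.9, -1.0, 0.0]
opening: 0.344
grasp_force: 31.5
```

Emit:
step_arm:
  moves:
    - [[0,0,0],[0,0,0],-0.3]
    - [[0,0,0],[0,0,0],0]
    - [[0,0,0],[0,0,0],0.2]
    - [[0,0,0],[0,0,-0.1],0.2]
    - [[0,0,0],[0,0,-0.3],0.2]
    - [[0,0,0],[-0.1,0,-0.6],0.2]
    - [[0,0,0],[-0.4,0,-0.8],0.2]
    - [[0,0,0],[-0.8,0,-0.8],0.2]

```text
clock: 13.15
eef_pos: [585.5, 209.7, 191.6]
tcp_rot: [3.134, -0.003, 1.573]
contact_force: [0.5, 0.2, 0.1]
opening: 0.596
grasp_force: 0.0
```

```bash
python3 - <<'E'
from h import *
st()
grab('wrist','w6.png'); k=imaging.calibration('wrist')
for n,z in dict(sleeve=4,tray=0).items():
    print(n,[(np.round(d['xy'],1).tolist(),round(d['conf'],2),at(k,d['xy'],z)[:2].tolist()) for d in imaging.mark_of('wrist',n)[:5]], imaging.recognise('wrist',n)[:1])
grab('scene','s6.png')
grab('top','t6.png'); k=imaging.calibration('top')
for n,z in dict(roller0=0).items():
    print(n,[(np.round(d['xy'],1).tolist(),round(d['conf'],2),at(k,d['xy'],z)[:2].tolist()) for d in imaging.mark_of('top',n)[:5]])
a=cv2.imread('pics/w6.png');b=cv2.imread('pics/t6.png')[:,100:440]
cv2.imwrite('pics/c6.png',np.hstack([cv2.resize(a,(400,300)),cv2.resize(b,(300*340//384,300))]))
E
```

```text
{'clock': 13.15, 'eef_pos': [585.497, 209.734, 191.619], 'tcp_rot': [3.134, -0.003, 1.573], 'contact_force': [0.535, 0.172, 0.083], 'opening': 0.596, 'grasp_force': 0.0, 'qpos': [0.341, 0.383, 1.684, 0.0, 1.067, 0.34]}
sleeve [([251.5, 68.8], 0.87, [583.2, 302.9])] [{'extent': [193.9, 271.0, 124.6, 77.7], 'conf': 0.71}]
tray [([252.3, 69.9], 0.62, [584.0, 302.1]), ([87.1, 67.6], 0.17, [416.0, 304.3])] [{'extent': [178.0, 0.4, 146.9, 152.5], 'conf': 0.66}]
roller0 [([355.8, 175.0], 0.66, [536.3, -276.0]), ([355.9, 213.1], 0.65, [389.1, -272.1])]
```

View pics/c6.png

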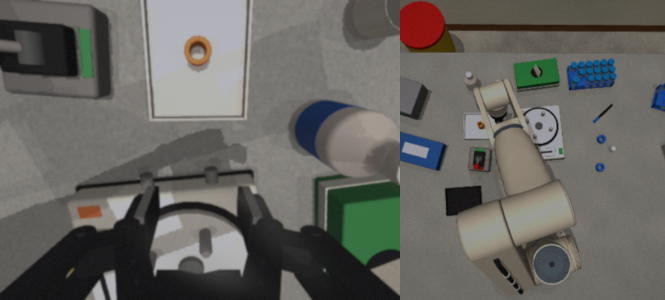

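Emit:
step_arm:
  moves:
    - [[0,0,0],[-1,0,-0.2],0.2]
    - [[0,0,0],[-1,0,-0.2],0.2]
    - [[0,0,0],[-1,0,-0.2],0.2]
    - [[0,0,0],[-1,0,-0.2],0.2]
    - [[0,0,0],[-1,0,-0.2],0.2]

```text
clock: 14.05
eef_pos: [583.8, 4.8, 227.5]
tcp_rot: [3.14, 0.001, 1.568]
contact_force: [0.2, 1.1, -0.0]
opening: 0.6
grasp_force: 0.0
```

Emit:
step_arm:
  moves:
    - [[0,0,0],[-0.75,-0.5,0],0.2]
    - [[0,0,0],[-0.75,-0.5,0],0.2]
    - [[0,0,0],[-0.75,-0.5,0],0.2]
    - [[0,0,0],[-0.75,-0.5,0],0.2]
    - [[0,0,0],[-0.75,-0.5,0],0.2]

```text
clock: 14.55
eef_pos: [481.3, -142.6, 226.1]
tcp_rot: [-3.14, 0.0, 1.568]
contact_force: [-0.7, -0.2, 0.8]
opening: 0.601
grasp_force: 0.0
```

```bash
python3 - <<'E'
from h import *
st()
grab('wrist','w7.png'); k=imaging.calibration('wrist')
for n,z in dict(roller0=0,vial=0,marker=0).items():
    print(n,[(np.round(d['xy'],1).tolist(),round(d['conf'],2),at(k,d['xy'],z)[:2].tolist()) for d in imaging.mark_of('wrist',n)[:5]])
a=cv2.imread('pics/w7.png');b=cv2.imread('pics/top0.png')[:,290:]
cv2.imwrite('pics/c7.png',np.hstack([cv2.resize(a,(512,384)),cv2.resize(b,(222,384))]))
E
```

```text
{'clock': 14.55, 'eef_pos': [481.344, -142.627, 226.136], 'tcp_rot': [-3.14, 0.0, 1.568], 'contact_force': [-0.712, -0.208, 0.766], 'opening': 0.601, 'grasp_force': 0.0, 'qpos': [-0.291, 0.167, 1.896, -0.001, 1.08, -0.288]}
roller0 [([186.4, 249.6], 0.75, [390.2, -267.0]), ([287.7, 259.8], 0.56, [528.9, -283.1])]
vial [([246.1, 287.9], 0.97, [471.1, -328.6])]
marker [([380.4, 261.8], 0.97, [657.2, -286.5]), ([429.1, 0.8], 0.42, [668.5, 29.0])]
```

View pics/c7.png

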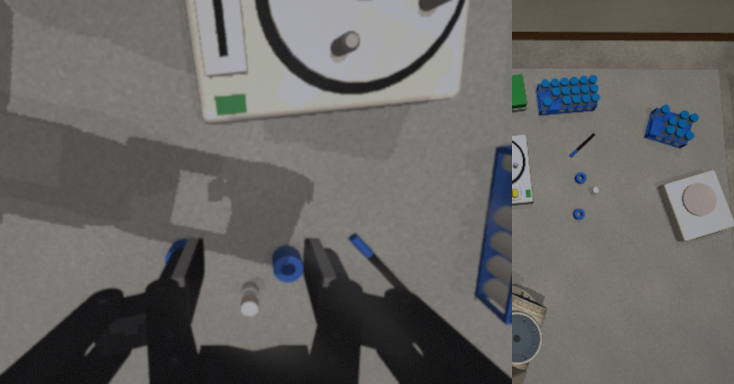

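Emit:
step_arm:
  moves:
    - [[0,0,0],[-0.44,0.245,0.38],0.4]
    - [[0,0,0],[-0.44,0.245,0.38],0.4]
    - [[0,0,0],[-0.44,0.245,0.38],0.4]
    - [[0,0,0],[-0.44,0.245,0.38],0.4]
    - [[0,0,0],[-0.44,0.245,0.38],0.4]

```text
clock: 15.25
eef_pos: [532.2, -228.1, 150.0]
tcp_rot: [-3.14, -0.001, 1.571]
contact_force: [0.2, 1.1, -0.1]
opening: 0.699
grasp_force: 0.0
```

```bash
cat >> h.py <<'E'
def blue(c='wrist',z=30,f=None):
    im=grab(c,f); k=imaging.calibration(c)
    hsv=cv2.cvtColor(im,cv2.COLOR_RGB2HSV); m=cv2.inRange(hsv,(105,120,40),(125,255,255))
    n,l,s,ce=cv2.connectedComponentsWithStats(m)
    for i in range(1,n):
        if s[i,4]>60: print(s[i].tolist(),at(k,ce[i],z)[:2].tolist(),'midheight',at(k,ce[i],15)[:2].tolist())
    print('mark',[(np.round(d['xy'],1).tolist(),round(d['conf'],2),at(k,d['xy'],z-30)[:2].tolist()) for d in imaging.mark_of(c,'roller0')[:5]])
E
python3 - <<'E'
from h import *
st()
blue(f='w8.png')
E
```

```text
{'clock': 15.25, 'eef_pos': [532.246, -228.137, 149.984], 'tcp_rot': [-3.14, -0.001, 1.571], 'contact_force': [0.23, 1.112, -0.098], 'opening': 0.699, 'grasp_force': 0.0, 'qpos': [-0.408, 0.373, 1.805, 0.0, 0.965, -0.408]}
[507, 169, 5, 48, 146] [766.4, -238.5] midheight [779.8, -243.6]
[330, 192, 31, 32, 406] [616.5, -250.3] midheight [621.3, -256.1]
[81, 198, 51, 46, 1674] [392.4, -264.2] midheight [384.5, -270.8]
[227, 208, 39, 46, 1378] [524.8, -274.5] midheight [524.4, -281.8]
[494, 223, 18, 65, 563] [777.0, -303.0] midheight [791.0, -311.9]
mark [([113.8, 212.5], 0.92, [386.4, -268.2]), ([245.7, 222.4], 0.69, [523.5, -279.3])]
```

View pics/w8.png

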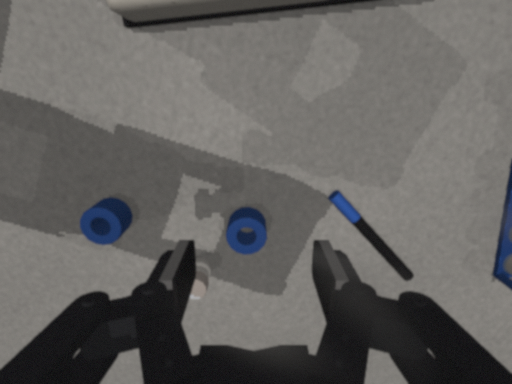

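Emit:
step_arm:
  moves:
    - [[0,0,0],[-0.257,-0.039,0.2],0.4]
    - [[0,0,0],[-0.257,-0.039,0.3],0.4]
    - [[0,0,0],[-0.257,-0.039,0.5],0.4]
    - [[0,0,0],[-0.257,-0.039,0.65],0.4]
    - [[0,0,0],[-0.257,-0.039,0.72],0.4]
    - [[0,0,0],[-0.257,-0.039,0.72],0.4]
    - [[0,0,0],[-0.257,-0.039,0.72],-0.3]
    - [[0,0,0],[-0.257,-0.039,0.72],-1]
  squeeze: 30

```text
clock: 16.15
eef_pos: [525.5, -281.1, 8.7]
tcp_rot: [3.139, 0.001, 1.57]
contact_force: [0.2, 1.3, 0.2]
opening: 0.46
grasp_force: 30.2
```

Emit:
step_arm:
  moves:
    - [[0,0,0],[0,0,0],-1]
    - [[0,0,0],[0,0,0],-1]
    - [[0,0,0],[0,0,0],-1]
    - [[0,0,0],[0,0,-0.1],-1]
    - [[0,0,0],[0,0,-0.3],-1]
    - [[0,0,0],[0,0,-0.5],-1]
    - [[0,0,0],[0,0,-0.75],-1]
    - [[0,0,0],[0,0,-0.75],-1]

```text
clock: 16.95
eef_pos: [528.1, -282.9, 164.5]
tcp_rot: [3.131, 0.006, 1.57]
contact_force: [0.9, 0.1, 0.4]
opening: 0.459
grasp_force: 30.7
```

```bash
python3 - <<'E'
from h import *
s=st()
blue(f='w9.png',z=s['eef_pos'][2]+24)
a=cv2.imread('pics/w9.png'); cv2.imwrite('pics/c9.png',cv2.resize(a[150:350,120:380],(780,600)))
E
```

```text
{'clock': 16.95, 'eef_pos': [528.05, -282.867, 164.5], 'tcp_rot': [3.131, 0.006, 1.57], 'contact_force': [0.892, 0.108, 0.4], 'opening': 0.459, 'grasp_force': 30.654, 'qpos': [-0.494, 0.377, 1.761, -0.0, 0.991, -0.493]}
[501, 127, 11, 84, 508] [626.2, -234.2] midheight [778.8, -284.2]
[333, 133, 30, 33, 428] [561.8, -222.8] midheight [617.5, -255.6]
[80, 141, 52, 45, 1667] [468.4, -227.9] midheight [383.5, -268.4]
[211, 211, 86, 95, 6139] [525.6, -270.9] midheight [526.8, -376.1]
[363, 367, 24, 17, 226] [586.5, -339.0] midheight [679.3, -546.7]
mark [([112.8, 158.3], 0.85, [457.8, -232.8]), ([253.0, 242.9], 0.72, [525.7, -278.9])]
```

View pics/c9.png

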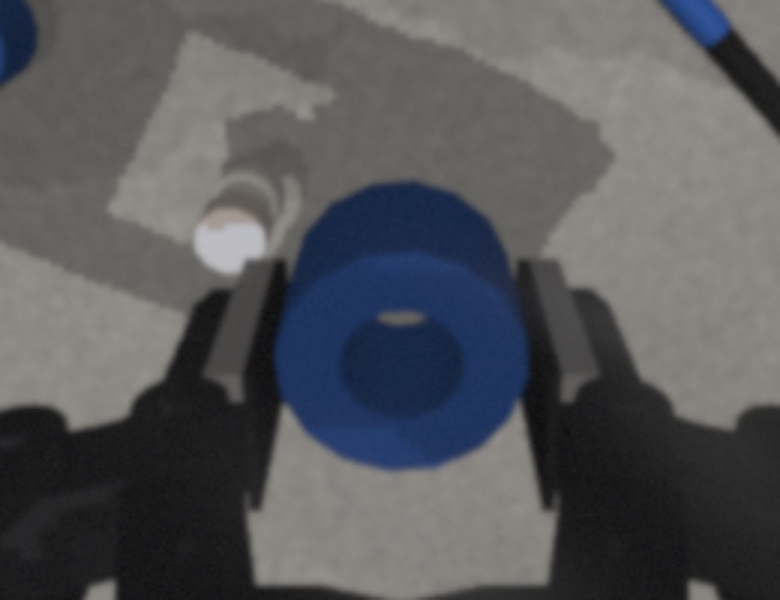

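Emit:
step_arm:
  moves:
    - [[0,0,0],[0,0,-0.05],-1]
    - [[0,0,0],[0.5,0.07,-0.05],-1]
    - [[0,0,0],[1,0.14,-0.05],-1]
    - [[0,0,0],[1,0.14,-0.05],-1]
    - [[0,0,0],[1,0.14,-0.05],-1]
    - [[0,0,0],[1,0.14,-0.05],-1]
    - [[0,0,0],[1,0.14,-0.05],-1]

```text
clock: 17.75
eef_pos: [551.7, -79.5, 165.8]
tcp_rot: [-3.139, -0.0, 1.573]
contact_force: [0.0, -0.2, -0.7]
opening: 0.458
grasp_force: 30.6
```

```bash
python3 - <<'E'
from h import *
s=st()
grab('wrist','w10.png'); k=imaging.calibration('wrist'); np.save('k10.npy',k,allow_pickle=True)
print('roller top rel tcp',at(k,(253.8,270.3),s['eef_pos'][2]+21.3)-s['eef_pos'])
for n,z in dict(axle0=67,rotor=55,lock_top=109).items():
    print(n,[(np.round(d['xy'],1).tolist(),round(d['conf'],2),at(k,d['xy'],z)[:2].tolist()) for d in imaging.mark_of('wrist',n)[:5]])
a=cv2.imread('pics/w10.png'); cv2.imwrite('pics/c10.png',cv2.resize(a[0:330,70:490],(764,600),interpolation=cv2.INTER_CUBIC))
E
```

```text
{'clock': 17.75, 'eef_pos': [551.747, -79.517, 165.798], 'tcp_rot': [-3.139, -0.0, 1.573], 'contact_force': [0.009, -0.199, -0.713], 'opening': 0.458, 'grasp_force': 30.637, 'qpos': [-0.146, 0.323, 1.839, -0.0, 0.981, -0.148]}
roller top rel tcp [-0.44740915  0.61662293 21.30232245]
axle0 [([262.8, 126.2], 0.91, [558.3, -26.8]), ([212.2, 18.1], 0.83, [521.8, 48.2]), ([360.9, 81.0], 0.63, [631.3, 6.6])]
rotor [([285.0, 50.9], 0.63, [575.0, 28.5])]
lock_top [([286.6, 51.1], 0.3, [570.9, 22.3])]
```

View pics/c10.png

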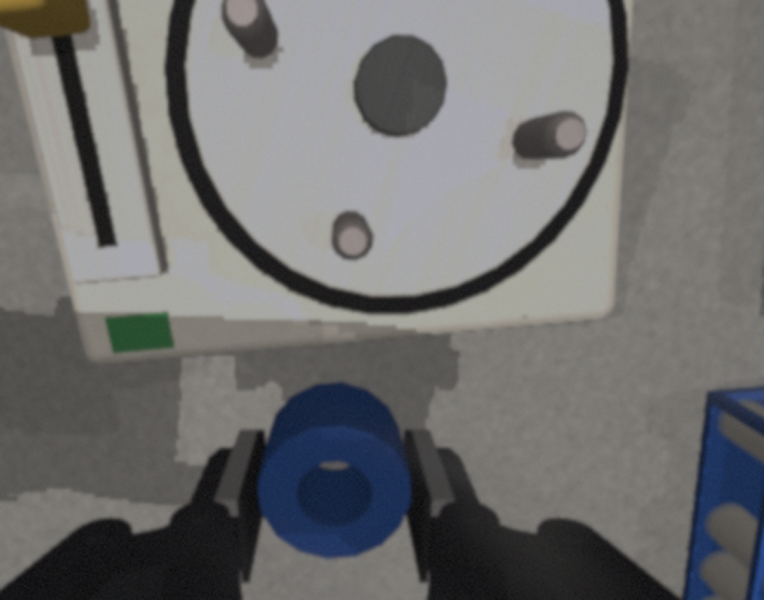

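```bash
python3 - <<'E'
from h import *
k=np.load('k10.npy',allow_pickle=True).item()
P=[at(k,p,107)[:2] for p in((263.5,131.9),(203,5.5),(382.8,73.7))]; print(P,at(k,(290.5,45),77))
im=cv2.imread('pics/w10.png'); hsv=cv2.cvtColor(im,cv2.COLOR_BGR2HSV)
from scipy.optimize import least_squares
A=np.deg2rad([-110,160,-20])
f=lambda q:np.concatenate([p-q[:2]-58*np.array([np.cos(a+q[2]),np.sin(a+q[2])]) for p,a in zip(P,A)])
s=least_squares(f,[575,30,0]); print(s.x,s.fun.round(1))
for a in np.deg2rad([-110,160,-20,70]): print((s.x[:2]+58*np.array([np.cos(a+s.x[2]),np.sin(a+s.x[2])])).round(1))
E
```

```text
[array([557.6, -26. ]), array([521.6,  46.7]), array([631.1,   9.7])] [576.6  29.7  77. ]
[5.76321725e+02 2.84381937e+01 2.14217203e-02] [-0.1  0.5  0.2 -0.4 -0.1 -0.1]
[557.7 -26.5]
[521.4  47.1]
[631.2   9.8]
[595.   83.4]
```

Emit:
step_arm:
  moves:
    - [[0,0,0],[0.263,0.031,0],-1]
    - [[0,0,0],[0.263,0.031,0.1],-1]
    - [[0,0,0],[0.263,0.031,0.22],-1]
    - [[0,0,0],[0.263,0.031,0.22],-1]
    - [[0,0,0],[0.263,0.031,0.22],-1]
    - [[0,0,0],[0.263,0.031,0.22],-1]
    - [[0,0,0],[0.263,0.031,0.22],-1]

```text
clock: 18.65
eef_pos: [559.3, -28.8, 123.8]
tcp_rot: [3.14, 0.0, 1.569]
contact_force: [0.2, 0.0, -1.0]
opening: 0.459
grasp_force: 30.6
```

Emit:
step_arm:
  moves:
    - [[0,0,0],[0,0,0],-1]

```text
clock: 18.75
eef_pos: [559.1, -28.5, 123.5]
tcp_rot: [3.14, 0.0, 1.57]
contact_force: [-0.5, 0.2, -1.3]
opening: 0.458
grasp_force: 30.6
```

Emit:
step_arm:
  moves:
    - [[0,0,0],[0,0,0],-1]

```text
clock: 18.85
eef_pos: [558.8, -28.3, 123.2]
tcp_rot: [3.141, 0.0, 1.57]
contact_force: [-0.4, 1.2, -0.7]
opening: 0.455
grasp_force: 30.6
```

Emit:
step_arm:
  moves:
    - [[0,0,0],[0.003,-0.003,0],-1]
    - [[0,0,0],[0.003,-0.003,0.02],-1]
    - [[0,0,0],[0.003,-0.003,0.04],-1]
    - [[0,0,0],[0.003,-0.003,0.06],-1]
    - [[0,0,0],[0.003,-0.003,0.07],-1]
    - [[0,0,0],[0.003,-0.003,0.08],-1]
    - [[0,0,0],[0.003,-0.003,0.09],-1]
    - [[0,0,0],[0.003,-0.003,0.09],-1]

```text
clock: 19.65
eef_pos: [557.9, -27.4, 104.4]
tcp_rot: [-3.141, -0.0, 1.57]
contact_force: [0.6, 3.1, -1.6]
opening: 0.457
grasp_force: 30.6
```

Emit:
step_arm:
  moves:
    - [[0,0,0],[0.003,0,0.03],-1]
    - [[0,0,0],[0.003,0,0.06],-1]
    - [[0,0,0],[0.003,0,0.09],-1]
    - [[0,0,0],[0.003,0,0.11],-1]
    - [[0,0,0],[0.003,0,0.125],-1]
    - [[0,0,0],[0.003,0,0.135],-1]
    - [[0,0,0],[0.003,0,0.14],-1]

```text
clock: 20.35
eef_pos: [557.9, -27.0, 76.4]
tcp_rot: [-3.141, 0.0, 1.57]
contact_force: [-0.3, -0.4, -0.6]
opening: 0.456
grasp_force: 30.6
```

Emit:
step_arm:
  moves:
    - [[0,0,0],[0,0,0.004],-0.1]
    - [[0,0,0],[0,0,0.004],0.2]
    - [[0,0,0],[0,0,0.004],0.3]
    - [[0,0,0],[0,0,-0.1],0.4]
    - [[0,0,0],[0,0,-0.3],0.4]
    - [[0,0,0],[-0.1,0,-0.55],0.4]
    - [[0,0,0],[-0.3,-0.2,-0.55],0.4]
    - [[0,0,0],[-0.45,-0.4,-0.55],0.4]

```text
clock: 21.15
eef_pos: [485.2, -113.5, 188.7]
tcp_rot: [3.137, 0.002, 1.572]
contact_force: [0.6, -1.1, -0.6]
opening: 0.701
grasp_force: 0.0
```

```bash
python3 - <<'E'
from h import *
s=st()
blue(f='w11.png',z=97)
print(imaging.mark_of('wrist','lock_top')[:2])
a=cv2.imread('pics/w11.png'); cv2.imwrite('pics/c11.png',cv2.resize(a,(768,576),interpolation=cv2.INTER_CUBIC))
E
```

```text
{'clock': 21.15, 'eef_pos': [485.169, -113.456, 188.728], 'tcp_rot': [3.137, 0.002, 1.572], 'contact_force': [0.558, -1.089, -0.644], 'opening': 0.701, 'grasp_force': 0.0, 'qpos': [-0.232, 0.203, 1.946, -0.0, 0.988, -0.233]}
[320, 53, 59, 55, 1978] [544.8, -28.6] midheight [568.7, -26.3]
[508, 180, 4, 36, 123] [683.7, -117.8] midheight [756.5, -147.0]
[485, 225, 27, 133, 1110] [695.8, -202.2] midheight [773.0, -261.1]
[358, 272, 18, 18, 96] [576.2, -196.4] midheight [611.2, -253.2]
mark [([340.9, 82.7], 0.9, [547.4, -29.6])]
[]
```

View pics/c11.png

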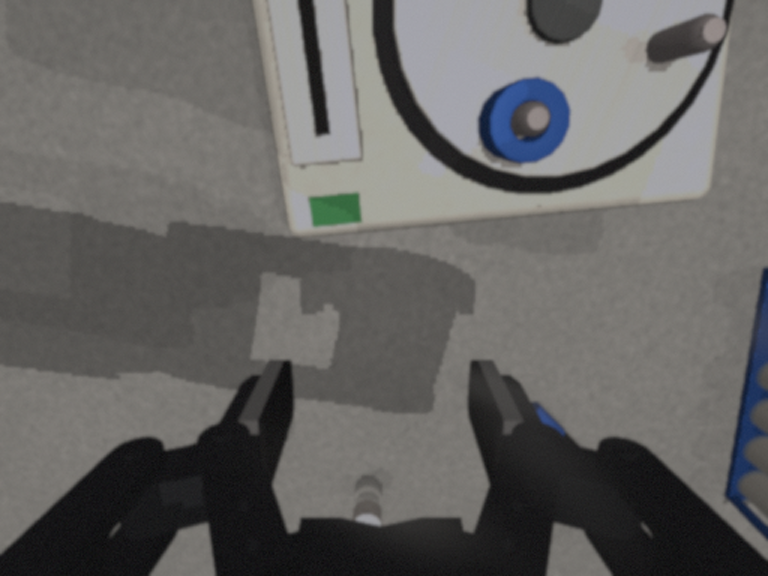

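Emit:
step_arm:
  moves:
    - [[0,0,0],[-0.53,-0.485,0.19],0.4]
    - [[0,0,0],[-0.53,-0.485,0.19],0.4]
    - [[0,0,0],[-0.53,-0.485,0.19],0.4]
    - [[0,0,0],[-0.53,-0.485,0.19],0.4]
    - [[0,0,0],[-0.53,-0.485,0.19],0.4]
    - [[0,0,0],[-0.53,-0.485,0.19],0.4]

```text
clock: 21.9
eef_pos: [388.2, -217.9, 149.0]
tcp_rot: [3.14, 0.0, 1.57]
contact_force: [1.1, -0.2, 0.3]
opening: 0.697
grasp_force: 0.0
```

```bash
python3 - <<'E'
from h import *
s=st()
k=imaging.calibration('wrist'); print(at(k,(352.7,78.7),97))
blue(f='w12.png',z=30)
print([(d['conf'],at(k,d['xy'],0)) for d in imaging.mark_of('wrist','vial')[:2]])
E
```

```text
{'clock': 21.9, 'eef_pos': [388.212, -217.908, 148.984], 'tcp_rot': [3.14, 0.0, 1.57], 'contact_force': [1.079, -0.204, 0.338], 'opening': 0.697, 'grasp_force': 0.0, 'qpos': [-0.515, 0.181, 2.084, 0.0, 0.875, -0.515]}
[ 447.4 -130.7   97. ]
[477, 205, 23, 27, 283] [607.7, -251.2] midheight [620.3, -257.7]
[232, 208, 40, 46, 1378] [386.2, -263.8] midheight [386.1, -271.0]
mark [([256.4, 222.5], 0.94, [391.0, -268.5])]
[]
```

Emit:
step_arm:
  moves:
    - [[0,0,0],[-0.26,-0.008,0.2],0.4]
    - [[0,0,0],[-0.26,-0.008,0.3],0.4]
    - [[0,0,0],[-0.26,-0.008,0.5],0.4]
    - [[0,0,0],[-0.26,-0.008,0.65],0.4]
    - [[0,0,0],[-0.26,-0.008,0.715],0.4]
    - [[0,0,0],[-0.26,-0.008,0.715],0.4]
    - [[0,0,0],[-0.26,-0.008,0.715],-0.3]
    - [[0,0,0],[-0.26,-0.008,0.715],-1]
  squeeze: 30

```text
clock: 22.85
eef_pos: [386.2, -270.6, 7.0]
tcp_rot: [3.14, 0.001, 1.57]
contact_force: [-0.7, 0.2, -0.6]
opening: 0.46
grasp_force: 30.2
```

Emit:
step_arm:
  moves:
    - [[0,0,0],[0,0,0],-1]
    - [[0,0,0],[0,0,0],-1]
    - [[0,0,0],[0,0,0],-1]
    - [[0,0,0],[0,0,0],-1]

```text
clock: 23.25
eef_pos: [386.2, -270.7, 6.9]
tcp_rot: [3.139, 0.001, 1.57]
contact_force: [0.1, 2.5, 9.4]
opening: 0.458
grasp_force: 31.1
```

Emit:
step_arm:
  moves:
    - [[0,0,0],[0,0,-0.1],-1]
    - [[0,0,0],[0,0,-0.3],-1]
    - [[0,0,0],[0,0,-0.5],-1]
    - [[0,0,0],[0.2,0.1,-0.85],-1]
    - [[0,0,0],[0.4,0.4,-0.85],-1]
    - [[0,0,0],[0.6,0.7,-0.85],-1]
    - [[0,0,0],[0.8,1,-0.85],-1]
    - [[0,0,0],[1,1,-0.85],-1]

```text
clock: 24.05
eef_pos: [549.2, -118.6, 174.7]
tcp_rot: [3.138, 0.001, 1.569]
contact_force: [0.7, -0.5, -0.1]
opening: 0.46
grasp_force: 30.8
```

Emit:
step_arm:
  moves:
    - [[0,0,0],[0.72,0.2,0],-1]
    - [[0,0,0],[0.72,0.2,0],-1]
    - [[0,0,0],[0.72,0.2,0],-1]
    - [[0,0,0],[0.72,0.2,0],-1]
    - [[0,0,0],[0.72,0.2,0],-1]
    - [[0,0,0],[0.72,0.2,0],-1]

```text
clock: 24.65
eef_pos: [586.2, 24.0, 173.3]
tcp_rot: [-3.142, 0.0, 1.57]
contact_force: [0.2, -0.6, -0.2]
opening: 0.456
grasp_force: 30.8
```

```bash
python3 - <<'E'
from h import *
s=st()
grab('wrist','w13.png'); k=imaging.calibration('wrist'); np.save('k13.npy',k,allow_pickle=True)
for n,z in dict(axle0=67,roller0=0).items():
    print(n,[(np.round(d['xy'],1).tolist(),round(d['conf'],2),at(k,d['xy'],z)[:2].tolist()) for d in imaging.mark_of('wrist',n)[:5]])
a=cv2.imread('pics/w13.png'); cv2.imwrite('pics/c13.png',cv2.resize(a[0:330,70:490],(764,600),interpolation=cv2.INTER_CUBIC))
E
```

```text
{'clock': 24.65, 'eef_pos': [586.169, 23.976, 173.318], 'tcp_rot': [-3.142, 0.0, 1.57], 'contact_force': [0.223, -0.572, -0.243], 'opening': 0.456, 'grasp_force': 30.843, 'qpos': [0.039, 0.355, 1.771, -0.0, 1.015, 0.04]}
axle0 [([179.8, 159.2], 0.98, [524.3, 49.7]), ([304.7, 210.0], 0.86, [630.7, 3.9]), ([267.2, 114.7], 0.58, [596.7, 85.7])]
roller0 [([251.7, 243.6], 0.68, [583.5, -64.8]), ([218.4, 239.3], 0.5, [545.0, -59.2])]
```

View pics/c13.png

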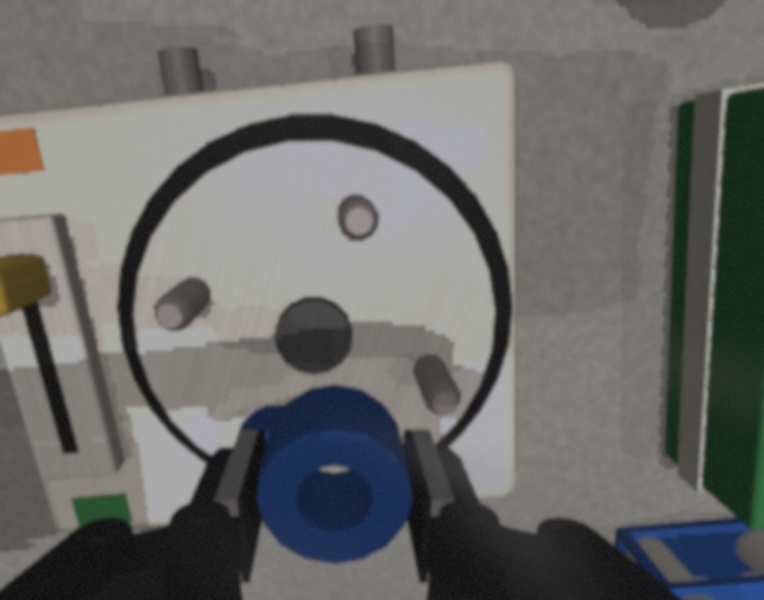

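```bash
python3 - <<'E'
from h import *
k=np.load('k13.npy',allow_pickle=True).item()
print([at(k,p,107)[:2] for p in((266.8,121.5),(162.9,173.7),(314.7,221))], at(k,(254.2,272.7),173.3+23.1)-[586.2,24,0])
E
```

```text
[array([594.7,  84.2]), array([521.3,  48. ]), array([631.4,  11.2])] [ -0.3   1.4 196.4]
```

Emit:
step_arm:
  moves:
    - [[0,0,0],[0.15,0.044,0],-1]
    - [[0,0,0],[0.293,0.044,0.1],-1]
    - [[0,0,0],[0.293,0.044,0.25],-1]
    - [[0,0,0],[0.293,0.044,0.25],-1]
    - [[0,0,0],[0.293,0.044,0.25],-1]
    - [[0,0,0],[0.293,0.044,0.25],-1]
    - [[0,0,0],[0.293,0.044,0.25],-1]
    - [[0,0,0],[0.293,0.044,0.25],-1]

```text
clock: 25.6
eef_pos: [596.1, 82.9, 124.2]
tcp_rot: [3.14, -0.0, 1.569]
contact_force: [-0.0, 0.2, -1.3]
opening: 0.454
grasp_force: 30.8
```

Emit:
step_arm:
  moves:
    - [[0,0,0],[0,0,0],-1]
    - [[0,0,0],[0,0,0],-1]
    - [[0,0,0],[0,0,0],-1]
    - [[0,0,0],[0,0,0],-1]

```text
clock: 26.0
eef_pos: [595.4, 83.3, 123.1]
tcp_rot: [-3.142, 0.0, 1.57]
contact_force: [-0.3, 0.5, -1.2]
opening: 0.454
grasp_force: 30.8
```

Emit:
step_arm:
  moves:
    - [[0,0,0],[-0.003,-0.001,0.02],-1]
    - [[0,0,0],[-0.003,-0.001,0.04],-1]
    - [[0,0,0],[-0.003,-0.001,0.06],-1]
    - [[0,0,0],[-0.003,-0.001,0.07],-1]
    - [[0,0,0],[-0.003,-0.001,0.08],-1]
    - [[0,0,0],[-0.003,-0.001,0.09],-1]
    - [[0,0,0],[-0.003,-0.001,0.1],-1]
    - [[0,0,0],[-0.003,-0.001,0.1],-1]

```text
clock: 26.8
eef_pos: [595.2, 82.8, 102.9]
tcp_rot: [-3.142, -0.0, 1.57]
contact_force: [0.9, 0.9, -1.9]
opening: 0.459
grasp_force: 30.8
```

Low force: it is on the axle. Continue down and release.

Emit:
step_arm:
  moves:
    - [[0,0,0],[0,0,0.03],-1]
    - [[0,0,0],[0,0,0.06],-1]
    - [[0,0,0],[0,0,0.09],-1]
    - [[0,0,0],[0,0,0.11],-1]
    - [[0,0,0],[0,0,0.125],-1]
    - [[0,0,0],[0,0,0.135],-1]
    - [[0,0,0],[0,0,0.14],-1]
    - [[0,0,0],[0,0,0.14],-1]

```text
clock: 27.6
eef_pos: [595.3, 82.8, 75.0]
tcp_rot: [3.141, -0.0, 1.57]
contact_force: [2.4, 5.2, -2.7]
opening: 0.459
grasp_force: 30.7
```

Emit:
step_arm:
  moves:
    - [[0,0,0],[0,0,0.003],-0.1]
    - [[0,0,0],[0,0,0.003],0.2]
    - [[0,0,0],[0,0,0.003],0.3]
    - [[0,0,0],[0,0,-0.1],0.3]
    - [[0,0,0],[0,0,-0.3],0.3]
    - [[0,0,0],[0.05,0,-0.6],-0.5]
    - [[0,0,0],[0.1,-0.1,-0.9],-1]
    - [[0,0,0],[0.1,-0.1,-1],-1]

```text
clock: 28.4
eef_pos: [574.4, 102.6, 277.4]
tcp_rot: [3.141, 0.0, 1.57]
contact_force: [0.2, -0.1, -0.6]
opening: 0.146
grasp_force: 0.0
```

```bash
python3 - <<'E'
from h import *
s=st()
blue(f='w14.png',z=97)
k=imaging.calibration('wrist')
for n,z in dict(axle0=67,roller0=67,rotor=55,lock_top=109,).items():
    print(n,[(np.round(d['xy'],1).tolist(),round(d['conf'],2),at(k,d['xy'],z)[:2].tolist()) for d in imaging.mark_of('wrist',n)[:5]])
grab('top');k=imaging.calibration('top');print([(np.round(d['xy'],1).tolist(),round(d['conf'],2),at(k,d['xy'],67)[:2].tolist()) for d in imaging.mark_of('top','roller0')[:6]])
b=cv2.imread('pics/w14.png'); cv2.imwrite('pics/c14.png',cv2.resize(b,(768,576),interpolation=cv2.INTER_CUBIC))
E
```

```text
{'clock': 28.4, 'eef_pos': [574.41, 102.605, 277.367], 'tcp_rot': [3.141, 0.0, 1.57], 'contact_force': [0.184, -0.101, -0.598], 'opening': 0.146, 'grasp_force': 0.0, 'qpos': [0.174, 0.248, 1.674, -0.0, 1.22, 0.175]}
[373, 24, 35, 66, 1090] [712.4, 212.5] midheight [746.5, 219.6]
[256, 164, 33, 36, 740] [598.5, 86.8] midheight [604.4, 62.7]
[240, 247, 16, 36, 345] [571.0, -19.7] midheight [570.1, -70.1]
[379, 289, 88, 54, 1739] [805.6, -94.5] midheight [862.8, -163.6]
mark [([238.4, 258.1], 0.9, [558.0, -29.9]), ([273.9, 176.2], 0.81, [603.5, 84.1])]
axle0 [([213.2, 202.9], 0.92, [528.7, 50.2]), ([298.5, 231.8], 0.84, [637.5, 9.8]), ([270.8, 176.8], 0.72, [600.2, 83.9]), ([238.7, 257.4], 0.68, [559.4, -27.4])]
roller0 [([238.4, 258.1], 0.9, [559.0, -28.4]), ([273.9, 176.2], 0.81, [604.0, 84.6])]
rotor [([254.8, 216.1], 0.97, [581.0, 27.0]), ([239.4, 259.5], 0.65, [559.8, -37.8])]
lock_top [([137.1, 212.5], 0.95, [449.1, 54.8])]
[([267.1, 155.6], 0.45, [595.4, 68.0])]
```

View pics/c14.png

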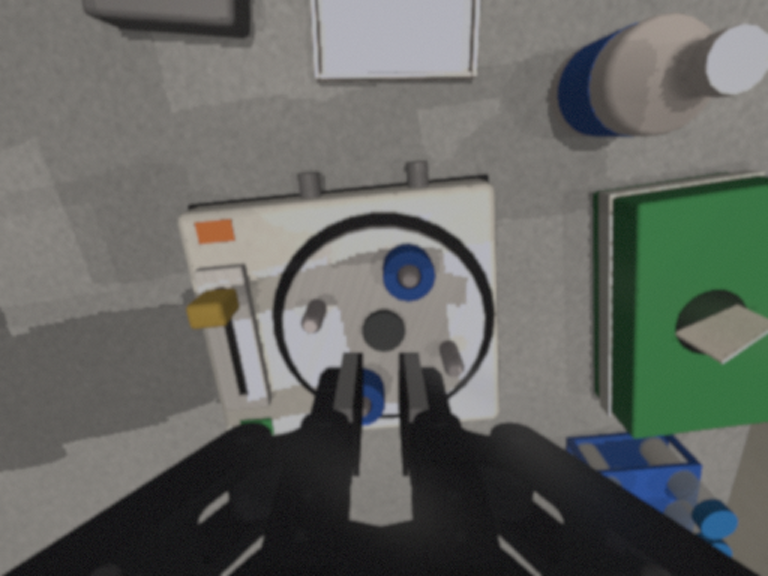

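Emit:
step_arm:
  moves:
    - [[0,0,0],[-0.06,-0.67,0],-1]
    - [[0,0,0],[-0.06,-0.67,0],-1]
    - [[0,0,0],[-0.06,-0.67,0.1],-1]
    - [[0,0,0],[-0.06,-0.67,0.7],-1]
    - [[0,0,0],[-0.06,-0.67,0.7],-1]
    - [[0,0,0],[-0.06,-0.67,0.7],-1]
    - [[0,0,0],[-0.06,-0.67,0.7],-1]

```text
clock: 29.5
eef_pos: [438.3, 90.0, 131.5]
tcp_rot: [-3.134, 0.002, 1.57]
contact_force: [0.7, -0.0, 0.1]
opening: -0.002
grasp_force: 0.0
```

```bash
python3 - <<'E'
from h import *
s=st()
grab('wrist','w15.png');k=imaging.calibration('wrist')
for n,z in dict(lock_top=109,roller0=67).items():
    print(n,[(np.round(d['xy'],1).tolist(),round(d['conf'],2),at(k,d['xy'],z)[:2].tolist()) for d in imaging.mark_of('wrist',n)[:5]])
E
```

```text
{'clock': 29.5, 'eef_pos': [438.258, 90.028, 131.541], 'tcp_rot': [-3.134, 0.002, 1.57], 'contact_force': [0.693, -0.012, 0.052], 'opening': -0.002, 'grasp_force': 0.0, 'qpos': [0.199, 0.217, 2.088, -0.0, 0.845, 0.2]}
lock_top []
roller0 [([472.6, 214.4], 0.94, [601.3, 83.4]), ([395.8, 334.1], 0.74, [560.6, -27.3])]
```

Emit:
step_arm:
  moves:
    - [[0,0,0],[0,0,0.2],-1]
    - [[0,0,0],[0,0,0.24],-1]
    - [[0,0,0],[0,0,0.24],-1]
    - [[0,0,0],[-0.1,0.01,0.24],-1]
    - [[0,0,0],[-0.2,0.02,0.24],-1]
    - [[0,0,0],[-0.3,0.03,0.24],-1]
    - [[0,0,0],[-0.38,0.04,0.24],-1]
    - [[0,0,0],[-0.43,0.045,0.24],-1]

```text
clock: 30.45
eef_pos: [451.0, 4.0, 88.7]
tcp_rot: [3.14, -0.0, 1.569]
contact_force: [-0.6, 2.0, 0.7]
opening: -0.003
grasp_force: 0.9
```

Emit:
step_arm:
  moves:
    - [[0,0,0],[-0.01,0.001,0],-1]
    - [[0,0,0],[-0.03,0.003,0],-1]
    - [[0,0,0],[-0.04,0.004,0],-1]
    - [[0,0,0],[-0.04,0.004,0],-1]

```text
clock: 30.85
eef_pos: [451.7, -2.0, 87.8]
tcp_rot: [3.14, -0.002, 1.569]
contact_force: [-1.1, 9.4, 6.8]
opening: 0.0
grasp_force: 4.6
```

Emit:
step_arm:
  moves:
    - [[0,0,0],[-0.01,0.001,0],-1]
    - [[0,0,0],[-0.015,0.001,0],-1]
    - [[0,0,0],[-0.015,0.001,0],-1]

```text
clock: 31.15
eef_pos: [451.8, -2.8, 87.9]
tcp_rot: [3.141, -0.005, 1.568]
contact_force: [-1.8, 26.4, 10.9]
opening: -0.002
grasp_force: 13.8
```

Emit:
step_arm:
  moves:
    - [[0,0,0],[0.05,0,0],-1]
    - [[0,0,0],[0.06,0,-0.4],-1]
    - [[0,0,0],[0.06,0,-0.7],-1]
    - [[0,0,0],[0.1,-0.1,-0.8],-1]
    - [[0,0,0],[0.5,-0.3,-0.8],-1]
    - [[0,0,0],[1,-0.58,-0.8],-1]
    - [[0,0,0],[1,-0.58,-0.8],-1]
    - [[0,0,0],[1,-0.58,-0.8],-1]

```text
clock: 31.95
eef_pos: [338.1, 188.1, 247.3]
tcp_rot: [3.14, -0.0, 1.57]
contact_force: [1.3, -0.3, 0.5]
opening: -0.004
grasp_force: 0.0
```

Emit:
step_arm:
  moves:
    - [[0,0,0],[0.57,0,0],-1]
    - [[0,0,0],[0.57,0,0],-1]
    - [[0,0,0],[0.57,0,0],-1]
    - [[0,0,0],[0.57,0,0],-1]

```text
clock: 32.35
eef_pos: [339.0, 302.4, 246.6]
tcp_rot: [-3.142, 0.0, 1.574]
contact_force: [-0.8, -1.2, -0.4]
opening: 0.001
grasp_force: 0.0
```

```bash
python3 - <<'E'
from h import *
s=st()
c='top'
grab(c);k=imaging.calibration(c)
for n,z in dict(lock_top=109,roller0=67,sleeve=4).items():
    print(n,[(np.round(d['xy'],1).tolist(),round(d['conf'],2),at(k,d['xy'],z)[:2].tolist()) for d in imaging.mark_of(c,n)[:5]])
c='scene'
grab(c);k=imaging.calibration(c)
for n,z in dict(lock_top=109,roller0=67,power_tip=134,sleeve=4).items():
    print(n,[(np.round(d['xy'],1).tolist(),round(d['conf'],2),at(k,d['xy'],z)[:2].tolist()) for d in imaging.mark_of(c,n)[:5]])
E
```

```text
{'clock': 32.35, 'eef_pos': [338.991, 302.43, 246.629], 'tcp_rot': [-3.142, 0.0, 1.574], 'contact_force': [-0.751, -1.185, -0.404], 'opening': 0.001, 'grasp_force': 0.0, 'qpos': [0.725, 0.066, 1.964, -0.0, 1.112, 0.723]}
lock_top [([290.7, 192.7], 0.46, [450.5, -15.4])]
roller0 [([293.0, 165.8], 0.58, [557.3, -28.2]), ([267.0, 157.3], 0.46, [588.9, 68.4])]
sleeve [([203.2, 163.7], 0.51, [575.9, 313.0])]
lock_top [([216.7, 218.3], 0.62, [449.1, -15.8])]
roller0 [([261.6, 128.3], 0.63, [345.1, 353.2]), ([245.9, 248.5], 0.59, [553.1, -29.6]), ([280.5, 251.9], 0.59, [635.6, 13.6]), ([279.9, 222.5], 0.55, [586.2, 88.0])]
power_tip [([260.5, 127.3], 0.4, [375.3, 303.9])]
sleeve [([317.2, 182.4], 0.73, [589.4, 306.9])]
```

```bash
python3 - <<'E'
from h import *
for c in('scene','top'):
    im=grab(c);k=imaging.calibration(c)
    hsv=cv2.cvtColor(im,cv2.COLOR_RGB2HSV); m=cv2.inRange(hsv,(105,110,40),(125,255,255))
    n,l,s,ce=cv2.connectedComponentsWithStats(m)
    print(c,[(s[i].tolist(),at(k,ce[i],85)[:2].tolist()) for i in range(1,n) if s[i,4]>12])
k=imaging.calibration('scene'); im=imaging.grab_frame('scene')
p=proj(k,(631,10,75)); print(p,im[int(p[1])-8:int(p[1])+9:4,int(p[0])-8:int(p[0])+9:4].tolist())
E
```

```text
scene [([292, 73, 72, 62, 2025], [475.6, 554.9]), ([275, 214, 15, 17, 153], [595.1, 82.3]), ([340, 218, 25, 18, 212], [759.9, 169.3]), ([241, 238, 14, 17, 152], [558.0, -28.7]), ([284, 334, 43, 33, 589], [815.1, -164.4]), ([214, 336, 6, 16, 72], [639.7, -268.0]), ([332, 357, 5, 7, 18], [880.2, -149.0]), ([277, 363, 7, 11, 25], [790.0, -231.8]), ([302, 363, 19, 21, 108], [853.7, -197.9]), ([287, 369, 12, 15, 82], [820.9, -228.9]), ([326, 371, 6, 11, 21], [884.5, -185.2])]
top [([314, 83, 61, 32, 698], [795.6, -189.1]), ([354, 82, 6, 10, 16], [862.1, -268.7]), ([346, 85, 5, 12, 15], [841.9, -234.8]), ([423, 108, 43, 40, 693], [700.4, -570.8]), ([220, 117, 18, 11, 63], [712.5, 209.9]), ([461, 121, 9, 13, 59], [702.7, -667.8]), ([348, 149, 8, 8, 29], [604.1, -242.8]), ([259, 150, 10, 11, 73], [593.6, 82.6]), ([288, 160, 11, 11, 75], [556.6, -26.9]), ([85, 168, 72, 50, 1770], [450.5, 602.3])]
[278.4 250.8] [[[134, 138, 138], [142, 148, 146], [138, 146, 143], [137, 144, 144], [141, 146, 144]], [[139, 146, 150], [136, 142, 142], [116, 110, 106], [129, 134, 131], [138, 143, 147]], [[138, 145, 146], [134, 140, 132], [61, 59, 56], [123, 125, 119], [138, 145, 147]], [[139, 145, 148], [135, 141, 144], [81, 79, 76], [135, 138, 131], [141, 146, 149]], [[138, 146, 149], [138, 147, 152], [136, 143, 149], [139, 143, 151], [108, 112, 113]]]
```

Emit:
step_arm:
  moves:
    - [[0,0,0],[0.025,-0.02,0.2],-1]
    - [[0,0,0],[0.025,-0.02,0.45],-1]
    - [[0,0,0],[0.025,-0.02,0.615],-1]
    - [[0,0,0],[0.025,-0.02,0.615],-1]
    - [[0,0,0],[0.025,0.1,0.615],-1]
    - [[0,0,0],[0.025,0.22,0.615],-1]
    - [[0,0,0],[0.025,0.33,0.615],-1]
    - [[0,0,0],[0.025,0.43,0.615],-1]

```text
clock: 33.75
eef_pos: [427.0, 306.0, 125.8]
tcp_rot: [3.141, -0.001, 1.57]
contact_force: [-1.4, -0.0, -1.0]
opening: -0.005
grasp_force: 0.7
```

Emit:
step_arm:
  moves:
    - [[0,0,0],[0,0.03,0],-1]
    - [[0,0,0],[0,0.05,0],-1]
    - [[0,0,0],[0,0.06,0],-1]
    - [[0,0,0],[0,0.06,0],-1]

```text
clock: 34.15
eef_pos: [435.0, 306.0, 125.0]
tcp_rot: [-3.138, -0.0, 1.569]
contact_force: [-12.8, 3.4, 11.2]
opening: -0.0
grasp_force: 6.9
```

Emit:
step_arm:
  moves:
    - [[0,0,0],[0,0.01,0],-1]
    - [[0,0,0],[0,0.015,0],-1]
    - [[0,0,0],[0,0.015,0],-1]

```text
clock: 34.45
eef_pos: [435.4, 305.7, 124.6]
tcp_rot: [-3.133, 0.001, 1.569]
contact_force: [-21.6, 4.1, 14.1]
opening: 0.0
grasp_force: 11.9
```

Emit:
step_arm:
  moves:
    - [[0,0,0],[0,-0.08,0],-1]
    - [[0,0,0],[0,-0.2,-0.3],-1]
    - [[0,0,0],[0,-0.3,-0.6],-1]
    - [[0,0,0],[0,-0.3,-0.8],-1]
    - [[0,0,0],[0,-0.3,-0.8],-1]
    - [[0,0,0],[0,-0.3,-0.8],-1]
    - [[0,0,0],[0,-0.3,-0.8],-1]
    - [[0,0,0],[0,-0.3,-0.8],-1]

```text
clock: 35.25
eef_pos: [379.6, 305.1, 282.6]
tcp_rot: [-3.14, 0.001, 1.57]
contact_force: [0.1, -0.2, -0.8]
opening: 0.004
grasp_force: 0.0
```

```bash
python3 - <<'E'
from h import *
s=st()
for c in('wrist','scene','top'):
    grab(c);k=imaging.calibration(c)
    for n,z in dict(lock_top=109,power_tip=134).items():
        print(c,n,[(round(d['conf'],2),at(k,d['xy'],z)[:2].tolist()) for d in imaging.mark_of(c,n)[:2]])
E
```

```text
{'clock': 35.25, 'eef_pos': [379.631, 305.058, 282.586], 'tcp_rot': [-3.14, 0.001, 1.57], 'contact_force': [0.122, -0.212, -0.826], 'opening': 0.004, 'grasp_force': 0.0, 'qpos': [0.674, 0.086, 1.858, -0.0, 1.2, 0.675]}
wrist lock_top [(0.15, [410.4, 328.2])]
wrist power_tip [(0.61, [461.7, 306.3])]
scene lock_top []
scene power_tip [(0.26, [603.7, 52.7])]
top lock_top [(0.45, [450.5, -9.0])]
top power_tip [(0.42, [581.0, 83.1])]
```

```bash
python3 -c "
from rig import r
print(r.sign_off())"
```

```text
the job is handed in; nothing more can be done
None
```

I finished the refit and handed it in, but the hand-in returned no verdict: both blue rollers I found are on axles of their own, the orange sleeve is in the white tray, the rotor lock is back at its free stop, and the isolator is on.

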